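Shift the rolling mill's gate lever to strip feed

ROBOT

A 6-joint arm with a two-finger parallel gripper is mounted at the origin on the work surface. World frame = base frame: x ahead of the robot, y to its left, z up, the work surface at z = 0. Lengths are in m, angles in degrees, forces in N, time in s.
With the tool pointing down it reaches from about 0.375 to 0.9 m from the base axis. Payload 3.1 kg.
Tool frame: the origin (TCP) lies on the centre line of the jaws, within the pads' length; the fingertips stand 25 mm ahead of it and the grasp point (between the pads) lies 6 mm ahead of it; z points along the fingers, y is the line along which they close (so a half turn about z gives the same grasp; the last joint's range is limited). The gripper opens to 87 mm and grips with 3 to 60 N. Pads are 19 mm wide; open, the fingers measure 117 mm over their backs; the gripper's body (75 mm by 190 mm) begins 51 mm behind the grasp point.
Start: joints at [-79.842, 30.224, 82.088, -0, 67.689, -10.227], TCP at [0.218, -0.586, 0.221] pointing down, gripper open.
Joint ranges: [-176.69, 176.69], [-43.24, 126.21], [12.49, 139.97], [-82, 262], [0, 151.66], [-163.58, 163.58]. Speed limits (degrees/s): [159.86, 159.86, 180, 180, 180, 180].

INTERFACE

Orientations are given as a 3x3 rotation matrix whose columns are the frame's x, y, z axes.
In Python, from rig import * gives the robot as it stands.
- The arm moves only by the tool step_arm, never from a script. Its argument "steps" is a list of rows, each a list of 7 numbers: the shift along the tool's x, y, z normalised to -1 to 1, where 1 is 0.3 m, then the turn, a rotation vector about the tool's x, y, z normalised to -1 to 1, where 1 is 45 degrees, then the gripper's target within -1 to 1 (shut at 1, half-way at 0, fully open at -1). A call has 1 to 8 rows; each row is the pose to reach, as a shift and turn from the pose commanded when the call began, along the tool's axes at that moment; what a row does not reach only later rows make up. A row lasts 1/12 s, in which the tool goes at most 41.7 mm and 7.16 degrees, less where a joint would pass 70% of its speed; a pose out of reach is approached as far as the arm can. A call with a number of a shift or a turn outside -1 to 1 is refused whole. A call with a gripper value outside its range is refused whole. The fingers move at their own pace and stop on an object; the grip force is fixed at half the most. Time passes only in rows, so rows that repeat a pose let the fingers close. It gives the time, the measured TCP pose, the force, the opening and the grip force at its end, in the units of the state.
- read_state(): the state, without advancing time (a new reading comes with each control period).
- capture(name): name is "side" or "top"; returns a dict with "image" (420x560x3 uint8, red, green, blue), "vertical_fov" (degrees; the focal length in pixels is half the picture's height over the tangent of half this angle, whatever the lens; pixels are square), "cx", "cy" (the principal point, pixels), "k1" (the pictures are not rectified: a ray, as slopes to the right and down, at radius r is drawn at 1 + k1 r^2 times it, then the intrinsics apply), "world_from_camera" (4x4, takes a point from camera to world coordinates). Camera axes: x right, y down, z forward; pixel columns grow to the right and rows downward; lengths in m; the calibration is good to about 2 mm. A picture is of the moment at which its call begins. There is no depth.
- hand_in(): hands the job in; it is judged then, once.
The state is a dict: "time_s": time; "joint_positions": joint angles; "qvel": joint speeds; "tau": joint torques, N m; "position": TCP position; "tcp_rot": TCP orientation; "force": force on the tool from outside, world axes, zero at the start; "moment": the same for the moment, N m; "opening": opening from 0.0 (shut) to 1.0 (fully open); "grasp_force": force on a finger pad.
Only numpy, scipy, OpenCV 4.12 (cv2) and the standard library are available. Lean on these libraries where they do the work, as an engineer would, in place of code of your own. Each camera call takes 0.05 s, during which the arm holds its last target. There are 200 camera calls.

TASK

On the jeweller's motor-driven rolling mill, the gear lever stands in its middle park slot. Push it with the fingertips through the gate (out of park, across, and in) until it is fully home in the corner slot marked by the single straight bar, without pushing it into any other corner slot on the way. Only push the knob, never grip it between the fingers, leave the other things on the bench where they are, and finish clear of the lever.

Things in the scene. Friction and masses are not known exactly. Their poses are not given: they have to be found in the camera images.
- mill: the rolling mill, fixed: grey gearbox 164 x 136 mm under the gate plate (top at z 0.120), roll stand on its +y side (y 0.096 to 0.207, up to z 0.148), finned motor on its -y side (to y -0.168, up to z 0.117), base plate 190 x 400 x 14 mm. Origin on the bench under the gate's centre; x = 'far', y = 'left', z up; turned about z up to 0.35 rad from the robot's axes
- gate_center (a point): centre of the gate plate's top (168 x 140 mm, axes as the mill). 16 mm slots for the 10 mm stick: a cross channel along y with ends at y +-30 mm; at each end a corner slot to far (+x) and one to near (-x); in the middle only the park slot, to near. Slot bottoms put the stick at x +-26 mm. Pushed far out of park, the stick meets the channel's far wall, and can then go left or right
- shift_throw (a joint): lever tilt along the mill's x, rad: +0.254 fully far, -0.254 fully near (hard stops), 0 upright, in line with the cross channel (+-0.03 of play; pushed out of park it stops at about +0.03). Starts in park, -0.254 to -0.14. It stays where left; 2 to 3 N at the knob moves it, and against a stop the force just rises
- shift_cross (a joint): lever tilt along the mill's y, rad: +0.291 fully left (+y), -0.291 fully right (hard stops, in line with the corner slots), 0 = in line with park (+-0.03 of play). Same stiffness; stays where left
- knob_center (a point): centre of the lever's knob, a black rounded square block 32 x 32 x 38 mm, 165 mm up the stick from the pivot, which lies 20 mm above the bench under the gate's centre. Upright: z = 0.185, knob's underside 47 mm above the gate plate. In a corner slot: about 43 mm along x and 47 mm along y from the gate's centre, 12 mm lower. The knob tilts with the stick, never twists
- stick_at_gate (a point): the point of the stick's axis 100 mm above the pivot, level with the gate plate's top when upright
- knob_near: the near (-x, towards the robot) side of the lever's square black knob; origin at the centre of that 32 x 34 mm face
- knob_far: the far (+x) side of the lever's square black knob; origin at the centre of that 32 x 34 mm face
- knob_left: the left (+y) side of the lever's square black knob; origin at the centre of that 32 x 34 mm face
- knob_right: the right (-y) side of the lever's square black knob; origin at the centre of that 32 x 34 mm face
- mark_bar: raised dark steel single straight bar, 40 x 9 mm, long along the mill's x: the slot wanted; it lies at x = +-60, y = +-40 mm in the mill's frame, 4 mm high, on top of the gate plate beyond the blind end of one of the four corner slots. Origin on its underside centre (z = plate top). Which corner slot has which marker varies
- mark_disc: raised dark steel plain round disc, 28 mm across, 4 mm high, on top of the gate plate beyond the blind end of one of the four corner slots. Origin on its underside centre (z = plate top). Which corner slot has which marker varies
- mark_tri: raised dark steel hollow triangle, about 36 mm across, 4 mm high, on top of the gate plate beyond the blind end of one of the four corner slots. Origin on its underside centre (z = plate top). Which corner slot has which marker varies
- mark_dots: raised dark steel square of four 11 mm dots, 31 mm across, 4 mm high, on top of the gate plate beyond the blind end of one of the four corner slots. Origin on its underside centre (z = plate top). Which corner slot has which marker varies
- flux_jar: bystander: glass jar with a steel lid, 50 dia x 65 high mm; loose, leave alone
- doming_block: bystander: steel cube, 48 mm; loose, leave alone
- wire_spool: bystander: brass spool, 52 dia x 40 high mm; loose, leave alone
- hammer: bystander: hammer lying flat; loose, leave alone
- scriber: bystander: screwdriver-shaped scriber lying flat; loose, leave alone
- scrap_bowl: bystander: white bowl, 90 dia x 40 high mm; loose, leave alone
- brass_collar: bystander: brass ring, 34 dia x 16 high (on the soldering board) mm; loose, leave alone

How it is judged (in metres and radians):
On the way, in this order (a step that is already met when the one before it is completed fails the run):
1. the lever is out of park, in line with the cross channel (value of joint shift_throw between -0.06 and 0.08 rad), for 0.1 s.
2. the lever is across, at the end of the cross channel ((value of joint shift_cross above 0.24 rad or value of joint shift_cross below -0.24 rad)), for 0.1 s.
At the end, for the whole second after the job is handed in: The lever is home in the corner slot beside the straight bar: tilted more than 0.215 of 0.254 rad into the slot (within 4 mm of its bottom), more than 0.24 of 0.291 rad across, the stick within 47 mm of the bar marker (about 35 mm when home), and at rest ((value of joint shift_throw above 0.215 rad or value of joint shift_throw below -0.215 rad) and (value of joint shift_cross above 0.24 rad or value of joint shift_cross below -0.24 rad) and horizontal distance between stick_at_gate and mark_bar below 0.047 m and velocity of joint shift_throw between -0.05 and 0.05 rad/s); the robot touches nothing.
It fails at once if the lever is pushed into a corner slot with another marker ((value of joint shift_throw above 0.15 rad or value of joint shift_throw below -0.15 rad) and (value of joint shift_cross above 0.2 rad or value of joint shift_cross below -0.2 rad) and horizontal distance between stick_at_gate and mark_bar above 0.058 m).
It fails at once if the knob is gripped: opposite sides pressed at once by the fingers (contact force between each of knob_near, knob_far and the fingers above 1.5 N or contact force between each of knob_left, knob_right and the fingers above 1.5 N).
It fails at once if a bystander is moved more than 15 mm or lifted (distance of any of flux_jar, doming_block, wire_spool, hammer, scriber, scrap_bowl, brass_collar from where it was at the start of the episode above 0.015 m).
It also fails if it takes over 51 s, if anything falls off the work surface, if the arm or the gripper's body presses on something with over 40 N, if the wrist force passes 120 N, or if a joint passes its speed limit or range.

## Working session

There is one attempt and no reset: what is moved stays moved. The work goes in short steps, Python scripts to look and compute and a tool call to move; the robot and the scene stay as the last step left them, time stands still between calls to the robot, and variables do not carry over. Pictures are saved under pics/ and viewed, at most 10 in all, crops included, and the job is handed in when it is done.

Besides the shell and the picture viewer there is one more tool, called after "Call:" as name(argument=value, ...), one argument or row to a line, values as JSON. step_arm: Moves the arm, as the interface text tells. Scaled input: -1 to 1 covers 0.3 m each way for a shift and 45 degrees each way for a turn. Its arguments: {"type":"object","properties":{"steps":{"type":"array"}},"required":["steps"]}

```bash
mkdir -p pics
cat > h.py <<'E'
from rig import *
import numpy as np, cv2
def K(c):
    f=210/np.tan(np.radians(c["vertical_fov"])/2); return f
def ray(c,u,v):
    f=K(c); d=np.array([(u-c["cx"])/f,(v-c["cy"])/f]); s=d.copy()
    for _ in range(20): s=d/(1+c["k1"]*(s@s))
    T=np.array(c["world_from_camera"]); return T[:3,3],T[:3,:3]@np.array([s[0],s[1],1])
def at_z(c,u,v,z):
    o,d=ray(c,u,v); return o+d*(z-o[2])/d[2]
def proj(c,p):
    T=np.array(c["world_from_camera"]); q=T[:3,:3].T@(np.array(p)-T[:3,3]); s=q[:2]/q[2]
    s=s*(1+c["k1"]*(s@s)); return s*K(c)+[c["cx"],c["cy"]]
def save(c,n): cv2.imwrite(f"pics/{n}.png",c["image"][:,:,::-1])
E
python3 - <<'E'
from h import *
for n in("top","side"):
    c=capture(n); save(c,n+"0"); np.save(n+"0.npy",c,allow_pickle=True); print(n,np.round(c["world_from_camera"],3).tolist(),c["vertical_fov"],c["k1"])
s=read_state();print(s["time_s"],s["position"],np.round(s["tcp_rot"],3))
E
```

```text
top [[-0.017, -0.997, 0.069, 0.518], [-1.0, 0.016, -0.014, 0.044], [0.013, -0.069, -0.998, 1.456], [0.0, 0.0, 0.0, 1.0]] 45.709237515739 -0.08543411733254372
side [[-0.995, -0.068, 0.068, 0.51], [-0.096, 0.679, -0.728, 1.125], [0.004, -0.731, -0.682, 1.133], [0.0, 0.0, 0.0, 1.0]] 43.570243162103424 -0.047578155135318295
0.1 [ 0.21762094 -0.58519388  0.22026065] [[ 0.937  0.348 -0.   ]
 [ 0.348 -0.937  0.002]
 [ 0.    -0.002 -1.   ]]
```

View pics/top0.png

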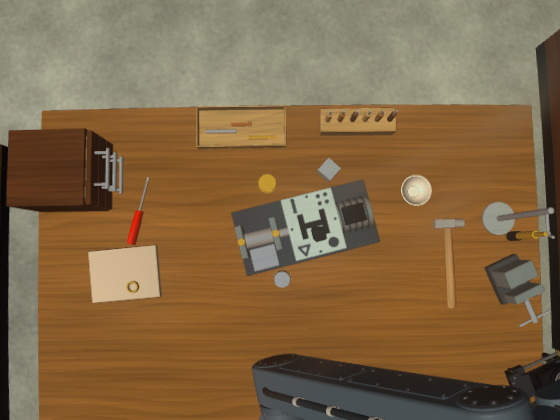

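View pics/side0.png

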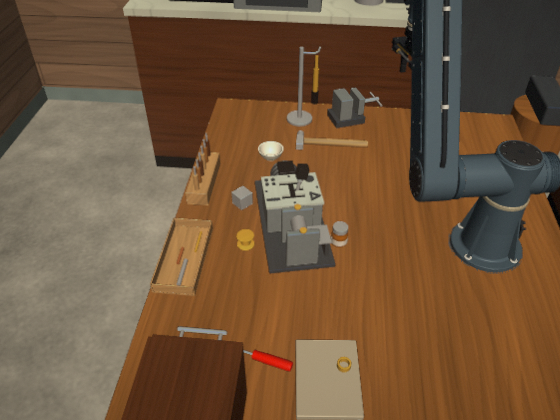

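The top view shows the mill at about (314,224), with its far side up and its left side to the left of the picture. The roll stand is at (255,240) and the motor at (355,213). I'll enlarge the gate to read the markers.

Run:
```python
from h import *
a=cv2.imread("pics/top0.png")[170:280,225:385]; b=cv2.imread("pics/side0.png")[155:245,250:350]
a=cv2.resize(a,None,fx=5,fy=5,interpolation=cv2.INTER_CUBIC); cv2.imwrite("pics/c1.png",a)
```

```text
(no output)
```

View pics/c1.png

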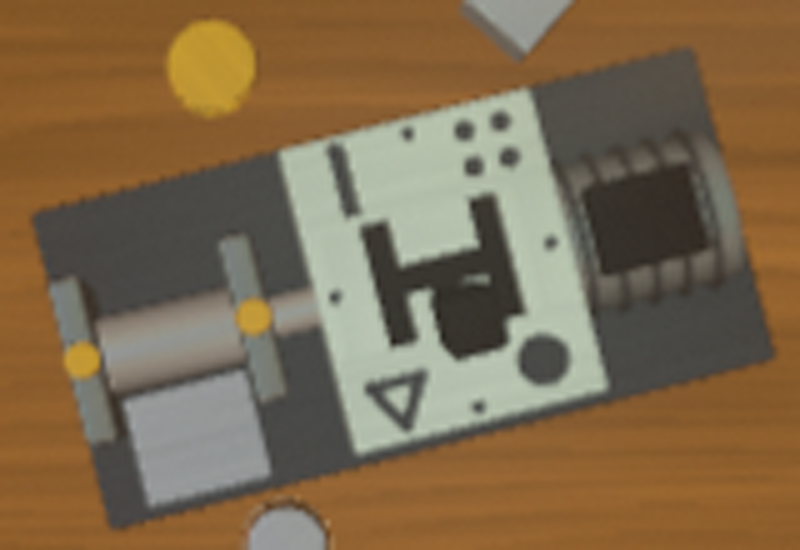

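The bar is at the far-left corner, at crop (342,180). The dots are far-right, the triangle near-left and the disc near-right. The knob is at about (472,315) in the near park slot. The plan is to push far, then left, then far.

```bash
cat >> h.py <<'E'
def R(a): return np.array([[np.cos(a),-np.sin(a)],[np.sin(a),np.cos(a)]])
E
python3 - <<'E'
from h import *
c=np.load("top0.npy",allow_pickle=True).item()
px=lambda u,v:(225+u/5-.4,170+v/5-.4)
P=[at_z(c,*px(*p),.12)[:2] for p in[(278,153),(530,88),(608,388),(355,455)]]
fl,fr,nr,nl=P; g=np.mean(P,0); print("g",g,[np.linalg.norm(x) for x in(fl-fr,nl-nr,fl-nl,fr-nr)])
x=(fl+fr-nl-nr); yaw=np.arctan2(x[1],x[0]); y=(fl+nl-fr-nr); print(yaw,np.arctan2(-y[0],y[1]))
for n,p in dict(bar=(342,180),disc=(543,358)).items(): print(n,R(yaw).T@(at_z(c,*px(*p),.124)[:2]-g))
print("knob",R(yaw).T@(at_z(c,*px(470,315),.2)[:2]-g))
for n,p,z in[("jar",(282.5,280),.065),("spool",(267,183),.04),("cube",(329,168),.048)]:
  w=at_z(c,*p,z)[:2];print(n,w,R(yaw).T@(w-g))
E
```

```text
g [ 0.585113   -0.05756341] [np.float64(0.1408138133426307), np.float64(0.1405835240458382), np.float64(0.16725208694513635), np.float64(0.16704105973603378)]
0.23108309693760168 0.23857143343724763
bar [0.06021593 0.04080197]
disc [-0.05873506 -0.03994095]
knob [-0.0277002  -0.00078819]
jar [0.43273145 0.02681063] [-0.12900672  0.11703153]
spool [0.70781681 0.06609469] [0.14776387 0.09226803]
cube [ 0.74727099 -0.11177984] [ 0.14543036 -0.08991467]
```

The plate's sides come out right (167 x 141 mm) and the bar lies at (60,41) mm in the mill's frame. The gate centre is (0.585,-0.0575) and the yaw is 0.234 rad. I'll push with closed fingers, pointing down and lined up with the mill.

```bash
cat >> h.py <<'E'
G=np.array([.585,-.0575]); YAW=.234
def to(p,world=False,label=""):
    from scipy.spatial.transform import Rotation as Ro
    s=read_state(); A=np.array(s["tcp_rot"]); w=np.array(p,float)
    if not world: w[:2]=G+R(YAW)@w[:2]
    cth,sth=np.cos(YAW),np.sin(YAW); B=np.array([[cth,sth,0],[sth,-cth,0],[0,0,-1]])
    pos=np.array(s["position"])
    print(label,"row",np.round(A.T@(w-pos)/.3,3),np.round(np.degrees(Ro.from_matrix(A.T@B).as_rotvec())/45,3),"t",s["time_s"],"mill",np.round(R(YAW).T@(pos[:2]-G),4),pos[2].round(4),"F",np.round(R(YAW).T@s["force"][:2],1),np.round(s["force"][2],1))
E
python3 -c "
from h import *
to([.30,-.33,.23],True)"
```

```text
row [ 0.554 -0.702 -0.031] [-0.002 -0.     0.155] t 0.1 mill [-0.4797 -0.4281] 0.2203 F [-0.2 -0.8] 0.0
```

Call:
step_arm(
  steps=[
    [0.08,-0.1,-0.03,0,0,0.05,1],
    [0.17,-0.21,-0.03,0,0,0.1,1],
    [0.25,-0.32,-0.03,0,0,0.155,1],
    [0.34,-0.43,-0.03,0,0,0.155,1],
    [0.42,-0.54,-0.03,0,0,0.155,1],
    [0.5,-0.63,-0.03,0,0,0.155,1],
    [0.55,-0.7,-0.03,0,0,0.155,1],
    [0.55,-0.7,-0.03,0,0,0.155,1],
  ],
)

```text
time_s: 0.77
position: [0.299, -0.3249, 0.2295]
tcp_rot: [[0.972, 0.236, -0.002], [0.236, -0.972, 0.006], [-0.0, -0.007, -1.0]]
force: [-0.6, 0.7, 0.3]
opening: 0.479
grasp_force: 0.0
```

```bash
python3 -c "
from h import *
to([-.095,0,.23])"
```

```text
row [ 0.82  -0.643  0.002] [-0.008  0.001  0.005] t 0.7667 mill [-0.3402 -0.1938] 0.2295 F [-0.4  0.9] 0.3
```

Call:
step_arm(
  steps=[
    [0.1,-0.08,0,0,0,0,1],
    [0.21,-0.165,0,0,0,0,1],
    [0.32,-0.25,0,0,0,0,1],
    [0.43,-0.335,0,0,0,0,1],
    [0.54,-0.42,0,0,0,0,1],
    [0.65,-0.51,0,0,0,0,1],
    [0.75,-0.59,0,0,0,0,1],
    [0.82,-0.643,0,0,0,0,1],
  ],
)

```text
time_s: 1.43
position: [0.4958, -0.0845, 0.2301]
tcp_rot: [[0.972, 0.234, 0.001], [0.234, -0.972, 0.0], [0.001, -0.0, -1.0]]
force: [-0.4, -0.7, 0.5]
opening: 0.008
grasp_force: 0.0
```

```bash
python3 -c "
from h import *
to([-.095,0,.185]);c=capture('top');save(c,'t1')
cv2.imwrite('pics/c2.png',cv2.resize(c['image'][150:290,215:395,::-1],None,fx=4,fy=4))"
```

```text
row [-0.007 -0.019  0.15 ] [-0.    -0.001  0.002] t 1.4333 mill [-0.093  -0.0056] 0.2301 F [-0.5 -0.5] 0.5
```

View pics/c2.png

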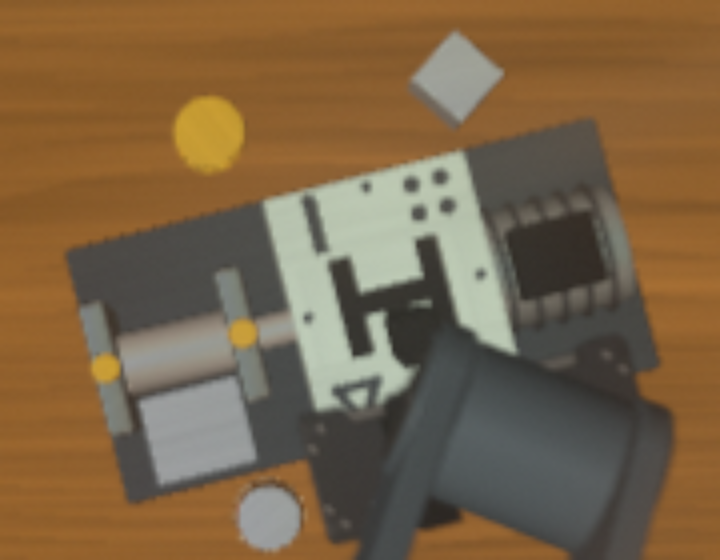

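The gripper is just on the near side of the knob, seen at crop (410,335). I'll lower it and then push far.

Call:
step_arm(
  steps=[
    [0,-0.019,0.05,0,0,0,1],
    [0,-0.019,0.1,0,0,0,1],
    [0,-0.019,0.15,0,0,0,1],
    [0.04,-0.019,0.15,0,0,0,1],
    [0.08,-0.019,0.15,0,0,0,1],
    [0.12,-0.019,0.15,0,0,0,1],
    [0.15,-0.019,0.15,0,0,0,1],
  ],
)

```text
time_s: 2.07
position: [0.5365, -0.0717, 0.1847]
tcp_rot: [[0.973, 0.232, -0.002], [0.232, -0.973, -0.0], [-0.002, -0.0, -1.0]]
force: [-1.9, -1.2, 2.4]
opening: 0.005
grasp_force: 1.4
```

```bash
python3 -c "
from h import *
to([-.025,0,.185])"
```

```text
row [ 0.085 -0.008 -0.001] [-0.     0.003 -0.   ] t 2.0667 mill [-0.0505 -0.0025] 0.1847 F [-2.1 -0.7] 2.4
```

Call:
step_arm(
  steps=[
    [0.02,-0.004,0,0,0,0,1],
    [0.04,-0.008,0,0,0,0,1],
    [0.06,-0.008,0,0,0,0,1],
    [0.075,-0.008,0,0,0,0,1],
    [0.085,-0.008,0,0,0,0,1],
    [0.085,-0.008,0,0,0,0,1],
  ],
)

```text
time_s: 2.57
position: [0.561, -0.0624, 0.1852]
tcp_rot: [[0.973, 0.232, 0.0], [0.232, -0.973, 0.0], [0.0, -0.0, -1.0]]
force: [-1.0, -1.1, 1.1]
opening: 0.007
grasp_force: 0.8
```

```bash
python3 -c "
from h import *
to([-.021,0,.185])"
```

```text
row [0.012 0.003 0.001] [-0.    -0.001  0.   ] t 2.5667 mill [-0.0245  0.0008] 0.1852 F [-1.2 -0.9] 1.1
```

Call:
step_arm(
  steps=[
    [0.01,0.002,0,0,0,0,1],
    [0.02,0.002,0,0,0,0,1],
    [0.02,0.002,0,0,0,0,1],
  ],
)

```text
time_s: 2.82
position: [0.5656, -0.0615, 0.1851]
tcp_rot: [[0.973, 0.232, -0.003], [0.232, -0.973, 0.0], [-0.003, -0.001, -1.0]]
force: [-5.0, -1.4, 2.4]
opening: 0.008
grasp_force: 2.2
```

```bash
python3 -c "
from h import *
to([-.08,0,.185]);to([-.08,-.08,.25])"
```

```text
row [-0.201  0.002  0.001] [-0.001  0.003  0.001] t 2.8167 mill [-0.0198  0.0006] 0.1851 F [-5.2 -0.2] 2.4
 row [-0.201  0.268 -0.216] [-0.001  0.003  0.001] t 2.8167 mill [-0.0198  0.0006] 0.1851 F [-5.2 -0.2] 2.4
```

The force rose to 5 N, so the lever is against the channel's far wall and out of park. Next I'll back off and go round to the right side.

Call:
step_arm(
  steps=[
    [-0.1,0,0,0,0,0,1],
    [-0.17,0.05,0,0,0,0,1],
    [-0.17,0.15,0,0,0,0,1],
    [-0.17,0.24,0,0,0,0,1],
    [-0.08,0.24,0,0,0,0,1],
    [0,0.24,0,0,0,0,1],
    [0.075,0.24,0,0,0,0,1],
    [0.075,0.24,0,0,0,0,1],
  ],
)

```text
time_s: 3.48
position: [0.6107, -0.1269, 0.1857]
tcp_rot: [[0.973, 0.232, 0.009], [0.232, -0.973, -0.001], [0.008, 0.003, -1.0]]
force: [0.7, 0.4, 0.6]
opening: 0.005
grasp_force: 0.0
```

```bash
python3 -c "
from h import *
to([0.003,-.032,.185]);to([.003,.0,.182]);c=capture('side');save(c,'s1')
cv2.imwrite('pics/c3.png',cv2.resize(c['image'][130:280,220:370,::-1],None,fx=4,fy=4))"
```

```text
row [-0.02  -0.138  0.002] [ 0.004 -0.01   0.001] t 3.4833 mill [ 0.0089 -0.0735] 0.1857 F [0.7 0.2] 0.6
 row [-0.02  -0.245  0.011] [ 0.004 -0.01   0.001] t 3.4833 mill [ 0.0089 -0.0735] 0.1857 F [0.7 0.2] 0.6
```

View pics/c3.png

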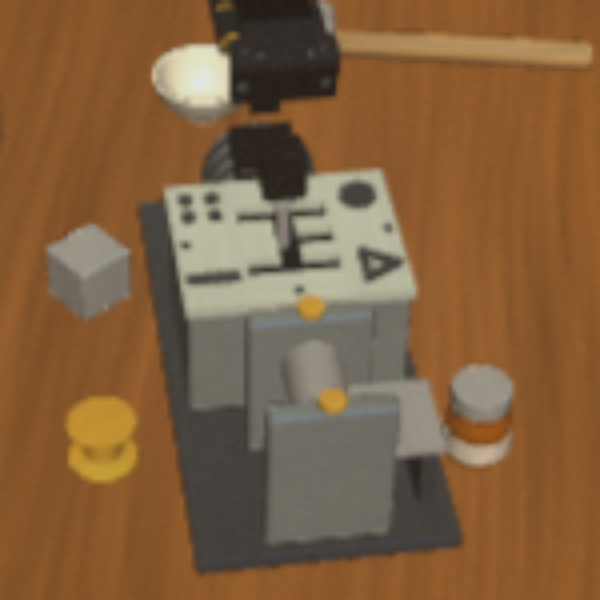

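The lever, at crop (285,200), stands in line with the cross channel, and the fingers are on its right (motor) side. Now I'll push left.

Call:
step_arm(
  steps=[
    [-0.02,-0.05,0,0,0,0,1],
    [-0.02,-0.1,0.005,0,0,0,1],
    [-0.02,-0.13,0.01,0,0,0,1],
    [-0.02,-0.16,0.01,0,0,0,1],
    [-0.02,-0.19,0.015,0,0,0,1],
    [-0.02,-0.22,0.015,0,0,0,1],
    [-0.02,-0.25,0.015,0,0,0,1],
    [-0.02,-0.27,0.015,0,0,0,1],
  ],
)

```text
time_s: 4.2
position: [0.5802, -0.0482, 0.1806]
tcp_rot: [[0.973, 0.232, 0.0], [0.232, -0.973, 0.0], [0.0, -0.0, -1.0]]
force: [0.9, -1.7, -0.8]
opening: 0.008
grasp_force: 0.9
```

```bash
python3 -c "
from h import *
to([0.003,.013,.18]);to([0.003,.017,.18])"
```

```text
row [ 0.018 -0.009  0.002] [-0.    -0.     0.001] t 4.2 mill [-0.0025  0.0102] 0.1806 F [ 0.5 -1.9] -0.8
 row [ 0.018 -0.023  0.002] [-0.    -0.     0.001] t 4.2 mill [-0.0025  0.0102] 0.1806 F [ 0.5 -1.9] -0.8
```

Call:
step_arm(
  steps=[
    [0,-0.012,0,0,0,0,1],
    [0,-0.025,0,0,0,0,1],
    [0,-0.033,0,0,0,0,1],
    [0,-0.033,0,0,0,0,1],
  ],
)

```text
time_s: 4.53
position: [0.578, -0.039, 0.1806]
tcp_rot: [[0.973, 0.232, -0.0], [0.232, -0.973, 0.001], [-0.0, -0.001, -1.0]]
force: [0.9, -0.0, -0.0]
opening: 0.001
grasp_force: 0.0
```

```bash
python3 -c "
from h import *
to([0.003,.02,.18])"
```

```text
row [ 0.018 -0.001  0.002] [-0.001  0.     0.   ] t 4.5333 mill [-0.0025  0.0197] 0.1806 F [ 0.9 -0.2] -0.0
```

The force fell to zero, so I'll look.

```bash
python3 -c "
from h import *
c=capture('side');save(c,'s2')
cv2.imwrite('pics/c4.png',cv2.resize(c['image'][150:230,240:340,::-1],None,fx=6,fy=6,interpolation=cv2.INTER_CUBIC))"
```

```text
(no output)
```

View pics/c4.png

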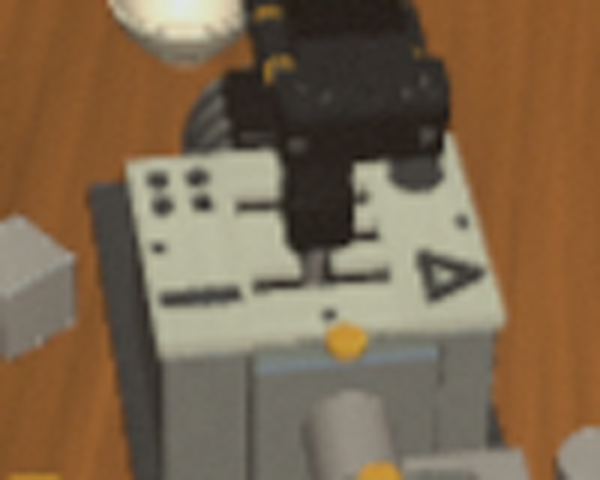

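The stick, at crop (315,270), has reached the left slot line. I'll push a little further to find the stop.

Call:
step_arm(
  steps=[
    [0.005,-0.01,0,0,0,0,1],
    [0.005,-0.02,0,0,0,0,1],
    [0.005,-0.02,0,0,0,0,1],
  ],
)

```text
time_s: 4.83
position: [0.5784, -0.0339, 0.1806]
tcp_rot: [[0.973, 0.232, 0.0], [0.232, -0.973, -0.001], [-0.0, 0.001, -1.0]]
force: [0.1, -2.9, -1.1]
opening: 0.007
grasp_force: 1.4
```

```bash
python3 -c "
from h import *
to([0.003,.02,.18])"
```

```text
row [0.013 0.015 0.002] [0.002 0.    0.001] t 4.8333 mill [-0.001   0.0245] 0.1806 F [-0.6 -2.8] -1.1
```

Call:
step_arm(
  steps=[
    [0,-0.01,0,0,0,0,1],
    [0,-0.015,0,0,0,0,1],
    [0,-0.015,0,0,0,0,1],
  ],
)

```text
time_s: 5.08
position: [0.5781, -0.0314, 0.1807]
tcp_rot: [[0.973, 0.233, 0.002], [0.233, -0.973, -0.005], [0.001, 0.005, -1.0]]
force: [1.0, -8.1, -2.7]
opening: 0.006
grasp_force: 3.4
```

```bash
python3 -c "
from h import *
to([0.003,.02,.18])
c=capture('top');save(c,'t2')
cv2.imwrite('pics/c5.png',cv2.resize(c['image'][170:280,240:380,::-1],None,fx=5,fy=5,interpolation=cv2.INTER_CUBIC))"
```

```text
row [0.012 0.023 0.003] [ 0.007 -0.001  0.001] t 5.0833 mill [-0.0007  0.027 ] 0.1807 F [-0.9 -8.1] -2.7
```

View pics/c5.png

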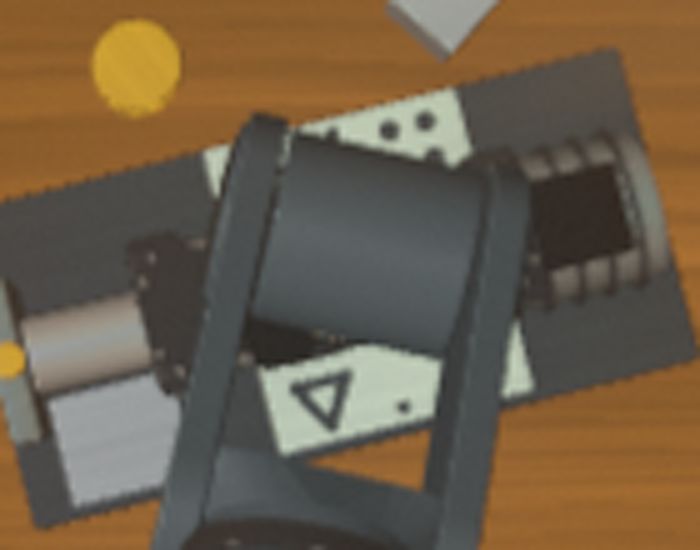

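The top view is blocked by the arm, but the force rose to 8 N at the left stop. Next I'll go round to the near side.

Call:
step_arm(
  steps=[
    [0,0.07,0,0,0,0,1],
    [0,0.14,0,0,0,0,1],
    [-0.11,0.16,0,0,0,0,1],
    [-0.22,0.16,0,0,0,0,1],
    [-0.22,0.08,0,0,0,0,1],
    [-0.22,0,0,0,0,0,1],
    [-0.22,-0.06,0.01,0,0,0,1],
    [-0.22,-0.06,0.01,0,0,0,1],
  ],
)

```text
time_s: 5.8
position: [0.5063, -0.0233, 0.1773]
tcp_rot: [[0.972, 0.233, -0.003], [0.233, -0.972, 0.004], [-0.002, -0.004, -1.0]]
force: [-0.7, -0.0, 0.3]
opening: 0.011
grasp_force: 0.0
```

```bash
python3 -c "
from h import *
to([-.02,.045,.177]);to([0.012,.045,.175])
c=capture('side');save(c,'s3')
cv2.imwrite('pics/c6.png',cv2.resize(c['image'][150:230,240:340,::-1],None,fx=6,fy=6,interpolation=cv2.INTER_CUBIC))"
```

```text
row [0.162 0.022 0.   ] [-0.005  0.003  0.002] t 5.8 mill [-0.0686  0.0515] 0.1773 F [-0.6  0.1] 0.3
 row [0.269 0.022 0.007] [-0.005  0.003  0.002] t 5.8 mill [-0.0686  0.0515] 0.1773 F [-0.6  0.1] 0.3
```

View pics/c6.png

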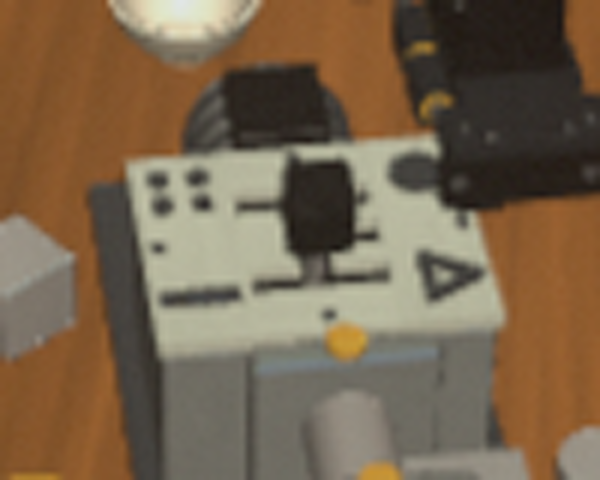

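The stick, at crop (313,272), is in the left slot line at the channel's end. Now I'll push far towards the bar.

Call:
step_arm(
  steps=[
    [0.07,0.015,0,0,0,0,1],
    [0.12,0.015,0,0,0,0,1],
    [0.15,0.015,0,0,0,0,1],
    [0.18,0.015,0.003,0,0,0,1],
    [0.21,0.015,0.005,0,0,0,1],
    [0.235,0.015,0.005,0,0,0,1],
    [0.26,0.015,0.007,0,0,0,1],
    [0.26,0.015,0.007,0,0,0,1],
  ],
)

```text
time_s: 6.52
position: [0.5868, -0.0129, 0.1751]
tcp_rot: [[0.973, 0.232, 0.0], [0.232, -0.973, 0.0], [0.001, -0.0, -1.0]]
force: [-1.4, -1.4, 0.2]
opening: 0.009
grasp_force: 0.5
```

```bash
python3 -c "
from h import *
to([.018,.047,.175])"
```

```text
row [ 0.02  -0.013  0.   ] [-0.    -0.001  0.   ] t 6.5167 mill [0.0121 0.043 ] 0.1751 F [-1.7 -1. ] 0.2
```

Call:
step_arm(
  steps=[
    [0.01,-0.005,0,0,0,0,1],
    [0.02,-0.005,0,0,0,0,1],
    [0.028,-0.005,0,0,0,0,1],
    [0.028,-0.005,0,0,0,0,1],
  ],
)

```text
time_s: 6.85
position: [0.5925, -0.0095, 0.1752]
tcp_rot: [[0.973, 0.232, -0.003], [0.232, -0.973, 0.0], [-0.003, -0.001, -1.0]]
force: [-3.7, -1.7, -1.2]
opening: 0.005
grasp_force: 1.6
```

```bash
python3 -c "
from h import *
to([.018,.047,.175])"
```

```text
row [-0.002 -0.007  0.001] [-0.001  0.003  0.   ] t 6.85 mill [0.0185 0.045 ] 0.1752 F [-4.  -0.8] -1.2
```

Call:
step_arm(
  steps=[
    [0.01,0,0,0,0,0,1],
    [0.018,0,0,0,0,0,1],
    [0.018,0,0,0,0,0,1],
  ],
)

```text
time_s: 7.1
position: [0.5946, -0.0089, 0.1747]
tcp_rot: [[0.972, 0.233, -0.01], [0.233, -0.973, -0.001], [-0.01, -0.001, -1.0]]
force: [-8.4, -3.8, 2.9]
opening: 0.008
grasp_force: 5.0
```

```bash
python3 -c "
from h import *
to([.018,.047,.175])"
```

```text
row [-0.009 -0.007 -0.001] [-0.002  0.013  0.001] t 7.1 mill [0.0206 0.045 ] 0.1747 F [-9.1 -1.7] 2.9
```

The force rose to 9 N, so the lever is at its hard stop. I'll retreat and check.

Call:
step_arm(
  steps=[
    [-0.08,0,0,0,0,0,1],
    [-0.18,0,0,0,0,0,1],
    [-0.3,0,-0.05,0,0,0,1],
    [-0.42,0,-0.12,0,0,0,1],
    [-0.52,0.05,-0.2,0,0,0,1],
    [-0.52,0.15,-0.25,0,0,0,1],
    [-0.52,0.2,-0.25,0,0,0,1],
    [-0.52,0.2,-0.25,0,0,0,1],
  ],
)

```text
time_s: 7.77
position: [0.4644, -0.1067, 0.2531]
tcp_rot: [[0.973, 0.229, 0.01], [0.229, -0.974, -0.005], [0.008, 0.007, -1.0]]
force: [0.2, 0.2, -0.4]
opening: 0.01
grasp_force: 0.0
```

```bash
python3 -c "
from h import *
to([.018,.047,.175])
c=capture('top');d=capture('side')
z=lambda i,s:cv2.resize(i[:,:,::-1],None,fx=s,fy=s,interpolation=cv2.INTER_CUBIC)
a=z(c['image'][170:270,250:350],4);b=z(d['image'][150:250,240:340],4)
cv2.imwrite('pics/c7.png',np.hstack([a,b]))
p=G+R(YAW)@[.0429,.0459];print(proj(c,[*p,.195])-[250,170],proj(d,[*p,.174])-[240,150])"
```

```text
row [ 0.486 -0.226  0.263] [ 0.009 -0.011 -0.004] t 7.7667 mill [-0.1287 -0.0199] 0.2531 F [0.2 0.2] -0.4
[43.6433886  40.33337374] [39.45446203 36.2644832 ]
```

View pics/c7.png

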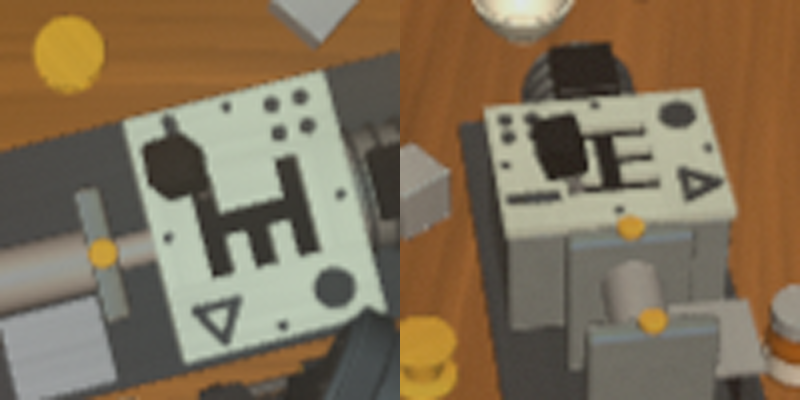

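The knob is at (175,165) in the top crop and (560,147) in the side crop, where a lever fully home should put it: (174,161) and (558,145). The arm is clear and the bystanders in view look undisturbed.

```bash
python3 -c "
from rig import *
print(hand_in())"
```

```text
the job is handed in; nothing more can be done
None
```

The lever was pushed home into the far-left corner slot beside the straight bar, the arm finished clear of it, and the job was handed in at about 8 s; no verdict came back.

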